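# Nest the round sample cups, set the square one aside, tray the marker

### The arm

A 6-joint arm with a two-finger parallel gripper is mounted at the origin on a cart in front of the work surface, level with it; the furniture and walls round the work are solid. World frame = base frame: x ahead of the robot, y to its left, z up, the work surface at z = 0. Lengths are in m, angles in rad, forces in N, time in s.
With the tool pointing down it reaches from about 0.35 to 0.85 m from the base axis. Payload 8.1 kg.
Tool frame: the origin (TCP) lies between the finger pads; the fingertips stand 14 mm ahead of it and the grasp point (between the pads) lies 5 mm behind it (robot.tcp_to_tips is the z of the fingertips in the tool frame, in m); z points along the fingers, y is the line along which they close (so a half turn about z gives the same grasp; the last joint's range is limited). The gripper opens to 93 mm and grips with 3 to 60 N. Pads are 15 mm wide; open, the fingers measure 128 mm over their backs; the gripper's body (75 mm by 188 mm) begins 65 mm behind the grasp point.
Start: joints at [1.04, 0.13, 1.488, -0, 1.523, -0.085], TCP at [0.259, 0.541, 0.233] pointing down, gripper open.
Joint ranges: [-2.96, 2.96], [-0.89, 2.26], [0.02, 2.5], [-1.34, 4.48], [0, 2.73], [-2.66, 2.66]. Speed limits (rad/s): [2.39, 2.39, 2.79, 3.14, 3.14, 3.14].

### API

Orientations are given as a rotation vector (axis times angle).
In Python, from plant import sensors, read_camera, robot gives the robot as it stands.
- The arm moves only by the tool creep_tool, called after "Call:" as name(argument=value, ...) on one line, values as JSON. Schema: {"type":"object","properties":{"deltas":{"type":"string"},"squeeze":{"type":"number"},"only":{"type":"string"},"quiet":{"type":"boolean"},"lines":{"type":"string"}},"required":["deltas"],"additionalProperties":false}. deltas is a string of 1 to 20 rows, parted by semicolons, with the numbers parted by commas; each row has 5 numbers: the finger opening in m, then dx, dy, dz in normalised numbers (1 is 0.75 m), then a turn about the tool's z in a scale on which 1.0 is pi rad; each row shifts and turns the commanded pose from where the row before left it, along the tool's axes as they then stand; what a row does not reach is not made up. A row lasts 1/10 s, in which the tool goes at most 0.05 m and 0.15 rad, less where a joint would pass 70% of its speed; a pose out of reach is approached as far as the arm can. The fingers move at their own pace and stop on an object; squeeze is the grip in N (left out, the last holds). Time passes only in rows, so rows that do not move let the fingers close. The tool returns the time, the measured TCP pose, the force, the opening and the grip force at its end. only (a regular expression) keeps the lines of the reply that match it, lines (a string "A,B") keeps lines A to B, and quiet returns only ok. A shift or turn number past 1, either way, is cut back to 1. Input that does not fit is refused with a message, and nothing moves.
- sensors.read_state(): the state, without advancing time (a new reading comes with each control period).
- read_camera(name): name is "scene" or "top" or "wrist"; returns a dict with "image" (420x560x3 uint8, red, green, blue), "depth" (420x560 float32, m along the optical axis (not along the pixel's ray), 0 where there is no reading), "fx", "fy", "cx", "cy" (pixels), "dist" ([k1, k2, p1, p2, k3] as OpenCV has them; the pictures are not rectified), "R" (3x3) and "t" (3): a world point X has camera coordinates R X + t. Camera axes: x right, y down, z forward; pixel columns grow to the right and rows downward; lengths in m; the calibration is good to about 2 mm. A picture is of the moment at which its call begins.
- robot.close_job(): hands the job in; it is judged then, once.
The state is a dict: "t": time; "q": joint angles; "dq": joint speeds; "joint_torque": joint torques, N m; "tool_pos": TCP position; "orientation": TCP orientation; "force": force on the tool from outside, world axes, zero at the start; "wrist_torque": the same for the moment, N m; "opening": finger opening in m; "gripper_force": force on a finger pad.
Only numpy, scipy, OpenCV 4.12 (cv2) and the standard library are available. Lean on these libraries where they do the work, as an engineer would, in place of code of your own. Each camera call takes 0.05 s, during which the arm holds its last target. There are 200 camera calls.

### The job

Clear up after weighing: nest the two loose round cups on the round cup on its steel stand, one inside the other and fully down. The square cup will not nest, so stand it upright in the orange tray, and lay the red marker flat in the black tray. Let go of everything and do not disturb the jar, the timer or the calculator.

Things in the scene. Friction and masses are not known exactly. Their poses are not given: they have to be found in the camera images.
- cup_a: one loose round blue plastic cup, open on top, 55 mm high, tapered: foot 34 mm across, 52 mm at 41 mm height, then an upright rim band 56 mm across, 13 mm high; wall 2.5 mm, inner floor 22 mm up; 50 g. Upright at start. Origin: centre of underside, z up. Nested, it rests on the inner floor of the cup below, 22 mm higher than it. Interchangeable with cup_b.
- cup_b: the other loose round blue plastic cup, open on top, 55 mm high, tapered: foot 34 mm across, 52 mm at 41 mm height, then an upright rim band 56 mm across, 13 mm high; wall 2.5 mm, inner floor 22 mm up; 50 g. Upright at start. Origin: centre of underside, z up. Nested, it rests on the inner floor of the cup below, 22 mm higher than it. Interchangeable with cup_a.
- square_cup: square blue plastic cup of the same colour, open at the top, straight sides, 46 x 46 mm outside, 55 mm high, wall 2.5 mm, 50 g; does not fit into a round cup. Loose, upright at the start. Origin at the centre of its underside, x and y square to its sides, z up.
- marker: red and white felt marker lying on the worktop, 135 mm long, 17 mm wide, 16 mm high, 20 g. Origin at the centre of the underside; its long axis is its y, its width its x, z up at the start. Pinch the middle across the width.
- cup_stand: fixed stand: round steel foot 84 mm across and 6 mm thick carrying one fixed round blue cup of the same shape as the loose round ones (rim 61 mm above the worktop, inner floor 28 mm above it). Origin at the centre of the foot's underside on the worktop, z up. Beware when carrying: a fixed bench shaker, 165 mm high at its front rim, stands behind the work (x over 0.54 m, y -0.41 to 0.16 m).
- reject_tray: fixed open orange plastic tray, 130 x 130 mm outside, walls 30 mm high and 5 mm thick, floor 5 mm thick. Origin at the centre of its underside on the worktop, x and y square to its walls, z up.
- pen_tray: fixed open black plastic tray for pens, 190 mm long (its x) by 110 mm wide (its y), walls 28 mm high and 5 mm thick, floor 5 mm thick. Origin at the centre of its underside on the worktop, z up.
- jar: bystander: white screw-top jar with a red lid, 67 mm across, 124 mm high, standing loose on the worktop; origin at the centre of its underside. Leave alone.
- timer: bystander: small light-coloured bench timer, 66 x 62 x 19 mm, lying loose; origin at the centre of its underside. Leave alone.
- calculator: bystander: dark desk calculator, 130 x 75 x 17 mm, lying loose; origin at the centre of its underside. Leave alone.

How it is judged:
At the end, for the whole second after the job is handed in: Round cups nested in either order, undersides 28 and 50 mm above the stand's (5 mm), 8 mm of axis; square cup on the orange tray's floor, marker on the black tray's floor, centres within 45 mm of tray centre on each tray axis; all within 0.12 rad of upright or level, released, under 20 mm/s (((z of cup_a in the frame of cup_stand between 0.023 and 0.033 m and z of cup_b in the frame of cup_stand between 0.045 and 0.055 m) or (z of cup_b in the frame of cup_stand between 0.023 and 0.033 m and z of cup_a in the frame of cup_stand between 0.045 and 0.055 m)) and horizontal distance between each of cup_a, cup_b and cup_stand below 0.008 m and angle between each of cup_a, cup_b, square_cup's own z axis and vertical below 0.12 rad and x of square_cup in the frame of reject_tray between -0.045 and 0.045 m and y of square_cup in the frame of reject_tray between -0.045 and 0.045 m and z of square_cup in the frame of reject_tray between -0.002 and 0.012 m and x of marker in the frame of pen_tray between -0.045 and 0.045 m and y of marker in the frame of pen_tray between -0.045 and 0.045 m and z of marker in the frame of pen_tray between -0.002 and 0.026 m and angle between marker's own y axis and vertical between 1.45 and 1.7 rad and linear speed of each of cup_a, cup_b, square_cup, marker below 0.02 m/s); the robot touches nothing.
It fails at once if the jar is pushed more than 30 mm or tipped (distance of jar from where it was at the start of the episode above 0.03 m or angle between jar's own z axis and vertical above 0.35 rad).
It fails at once if the timer is pushed more than 30 mm or tipped (distance of timer from where it was at the start of the episode above 0.03 m or angle between timer's own z axis and vertical above 0.35 rad).
It fails at once if the calculator is pushed more than 30 mm or tipped (distance of calculator from where it was at the start of the episode above 0.03 m or angle between calculator's own z axis and vertical above 0.35 rad).
It also fails if it takes over 106 s, if anything falls off the work surface, if the arm or the gripper's body presses on something with over 40 N, if the wrist force passes 120 N, or if a joint passes its speed limit or range.

## Working session

There is one attempt and no reset: what is moved stays moved. The work goes in short steps, Python scripts to look and compute and a tool call to move; the robot and the scene stay as the last step left them, time stands still between calls to the robot, and variables do not carry over. Pictures are saved under pics/ and viewed, at most 14 in all, crops included, and the job is handed in when it is done.

```bash
mkdir -p pics; ls; python3 - <<'E'
from plant import sensors, read_camera, robot
import cv2
for n in ("top","scene"):
    c=read_camera(n); cv2.imwrite(f"pics/{n}0.png",cv2.resize(c["image"][:,:,::-1],(784,588)))
    print(n,c["t"],c["R"],c["fx"],c["dist"])
print(sensors.read_state())
E
```

```text
pics
top [0.02301294 0.51653671 1.68301199] [[-0.00574448 -0.99980027 -0.01914218]
 [-0.99227157  0.00807193 -0.12382239]
 [ 0.12395217  0.01828295 -0.99211975]] 465.11553703358527 [0.05218833 0.         0.         0.         0.        ]
scene [-0.41769063  0.2546202   1.30263514] [[ 0.75787591 -0.65221218 -0.01560066]
 [-0.42130116 -0.47101736 -0.77501483]
 [ 0.49812593  0.59393764 -0.63175046]] 427.40061339641454 [0.02068738 0.         0.         0.         0.        ]
{'t': 0.1, 'q': array([ 1.03958575e+00,  1.31095625e-01,  1.48916938e+00,  1.81410345e-05,
        1.52299163e+00, -8.54072392e-02]), 'dq': array([ 0.00043591, -0.00197348, -0.00172158, -0.0014787 , -0.00145661,
       -0.00113545]), 'joint_torque': array([ 5.49087617e-04, -5.61333990e+01, -4.93098092e+01,  7.68760568e-02,
        2.90470873e-02, -5.23310018e-05]), 'tool_pos': array([0.25843938, 0.54094705, 0.23168691]), 'orientation': array([-6.94367531e-01, -3.06335946e+00,  2.48148463e-03]), 'force': array([ 0.10190893,  0.66195325, -0.24286601]), 'wrist_torque': array([-0.00538534,  0.06652202,  0.00269476]), 'gripper_force': 0.0, 'opening': 0.0928841932861802}
```

View pics/top0.png

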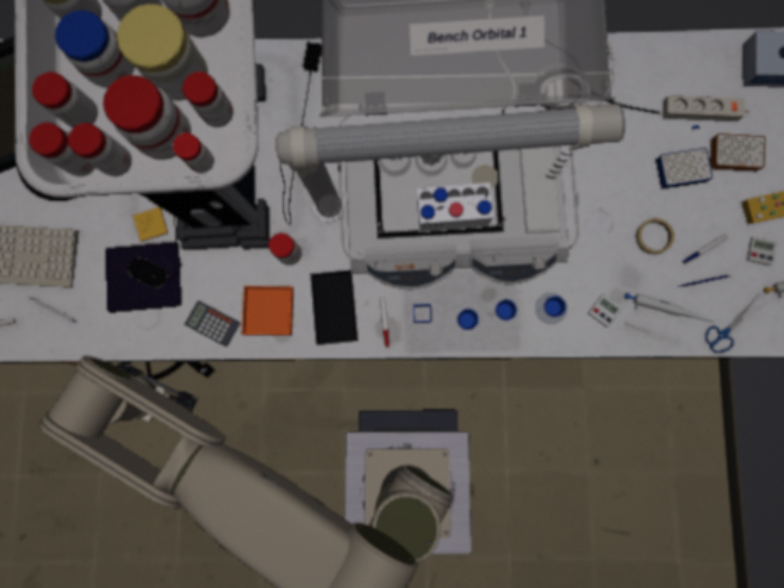

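View pics/scene0.png

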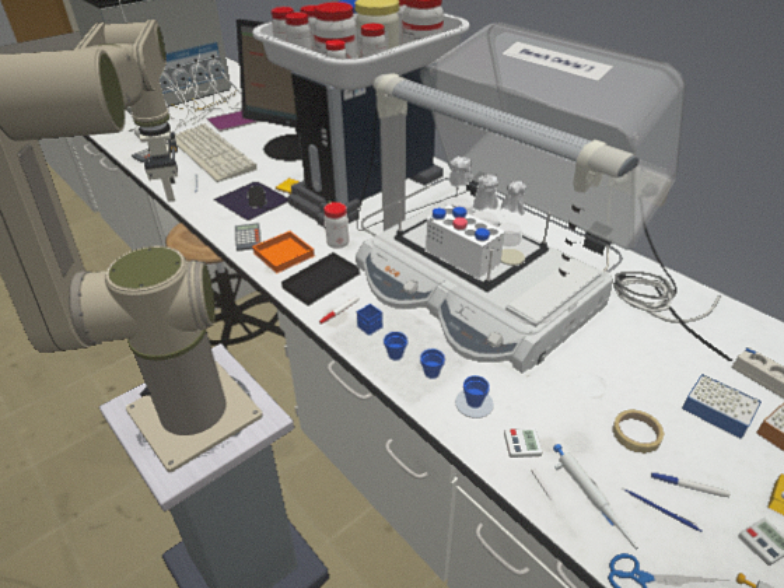

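The top picture (784x588) shows, from left to right:
- calculator (212,322)
- orange tray (268,310)
- black tray (333,307)
- marker (386,322)
- square cup (422,313)
- round cups (468,319) and (506,310)
- stand cup (555,307)
- timer (604,310)

The jar stands behind the trays at (282,246).

```bash
cat > h.py <<'E'
import numpy as np, cv2
from plant import sensors, read_camera, robot
from scipy.spatial.transform import Rotation as Ro
def K(c): return np.array([[c["fx"],0,c["cx"]],[0,c["fy"],c["cy"]],[0,0,1.]])
def plane(c,px,z):
    "pixels -> world points at height z"
    u=cv2.undistortPoints(np.array(px,float).reshape(-1,1,2),K(c),np.array(c["dist"])).reshape(-1,2)
    R,t=np.array(c["R"]),np.array(c["t"]); o=-R.T@t
    d=np.c_[u,np.ones(len(u))]@R
    return o+d*((z-o[2])/d[:,2])[:,None]
def cloud(c):
    h,w=c["depth"].shape; v,u=np.mgrid[:h,:w]
    p=cv2.undistortPoints(np.c_[u.ravel(),v.ravel()].astype(float).reshape(-1,1,2),K(c),np.array(c["dist"])).reshape(-1,2)
    D=c["depth"].ravel()[:,None]
    return ((np.c_[p,np.ones(len(p))]*D-np.array(c["t"]))@np.array(c["R"])).reshape(h,w,3)
def snap(c,name,box=None,s=1):
    im=c["image"][:,:,::-1]
    if box: im=im[box[1]:box[3],box[0]:box[2]]
    cv2.imwrite(f"pics/{name}.png",cv2.resize(im,None,fx=s,fy=s,interpolation=cv2.INTER_CUBIC))
def st():
    s=sensors.read_state(); A=Ro.from_rotvec(s["orientation"]).as_matrix()
    return s,A
E
python3 - <<'E'
from h import *
c=read_camera("top"); P=cloud(c); im=c["image"].astype(int); r,g,b=[im[:,:,i] for i in range(3)]
roi=np.zeros(r.shape,bool); roi[185:258,125:450]=1
def blobs(m,nm,lo):
    n,l,s,ce=cv2.connectedComponentsWithStats((m&roi).astype(np.uint8))
    for i in range(1,n):
        if s[i,4]<lo: continue
        q=P[l==i]; q=q[np.abs(q[:,2])<.15]
        ys,xs=np.nonzero(l==i)
        zt=q[:,2].max()
        rect=cv2.minAreaRect(plane(c,np.c_[xs,ys],max(0,np.percentile(q[:,2],90)))[:,:2].astype(np.float32))
        print(nm,s[i],ce[i].round(1),"z",np.percentile(q[:,2],[5,50,95]).round(3),"rect",np.round(rect[0],3),np.round(rect[1],3),round(rect[2],1))
blobs((b>r+40)&(b>g+25),"blue",40)
blobs((r>g+60)&(r>b+60),"red",15)
blobs((r<50)&(g<50)&(b<50),"dark",200)
snap(c,"topcrop",(120,180,450,260),2.4)
E
```

```text
blue [389 211  15  15 162] [396.  218.6] z [0.023 0.033 0.058] rect [ 0.47  -0.384] [0.05  0.049] 43.4
blue [354 215  14  14 149] [360.8 221.2] z [0.018 0.025 0.047] rect [ 0.463 -0.258] [0.046 0.047] 43.8
blue [327 221  15  14 155] [333.9 227.7] z [0.017 0.026 0.05 ] rect [ 0.44 -0.16] [0.051 0.047] 89.0
red [ 175  206   33   33 1050] [191.4 222. ] z [-0.001  0.005  0.025] rect [0.467 0.367] [0.119 0.12 ] 89.5
red [275 237   2  10  17] [275.6 240.9] z [0.012 0.016 0.022] rect [0.392 0.054] [0.004 0.033] 89.8
dark [338 186  48  14 310] [362.9 193.5] z [0.062 0.075 0.089] rect [ 0.557 -0.255] [0.168 0.041] 85.1
dark [263 191  48  13 300] [289.6 197.7] z [0.063 0.075 0.087] rect [0.546 0.012] [0.17  0.039] 86.6
dark [ 223  194   32   52 1421] [238.2 219.3] z [-0.002  0.006  0.027] rect [0.476 0.193] [0.185 0.106] 5.3
```

View pics/topcrop.png

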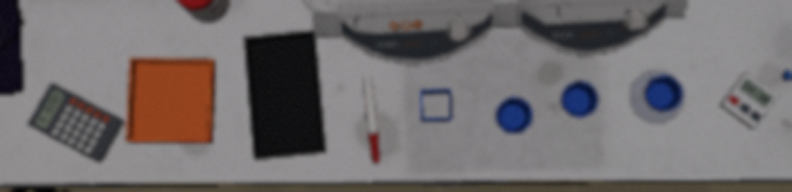

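Units first: shifts go in shares of 0.75 m and turns go in shares of pi rad. So -0.148 rad / 3.1416 = -0.0471.

Call:
creep_tool(deltas="0.09,0,0,0,-0.0471;0.09,0,0,0,-0.0471;0.09,0,0,0,-0.0471;0.09,0,0,0,0")

```text
t: 0.55
tool_pos: [0.2586, 0.5412, 0.2322]
orientation: [0.001, -3.141, 0.001]
force: [0.7, 0.1, -0.3]
opening: 0.09
gripper_force: 0.0
```

Call:
creep_tool(deltas="0.09,-0.0187,-0.0653,0,0;0.09,-0.0187,-0.0653,0,0;0.09,-0.0187,-0.0653,0,0;0.09,-0.0187,-0.0653,0,0;0.09,-0.0187,-0.0653,0,0;0.09,-0.0187,-0.0653,0,0;0.09,-0.0187,-0.0653,0,0;0.09,-0.0187,-0.0653,0,0;0.09,-0.0187,-0.0653,0,0;0.09,-0.0187,-0.0653,0,0;0.09,0,0,0,0;0.09,0,0,0,0")

```text
t: 1.75
tool_pos: [0.3953, 0.0592, 0.2326]
orientation: [-0.015, -3.141, -0.001]
force: [-0.2, 0.3, -0.6]
opening: 0.0894
gripper_force: 0.0
```

```bash
python3 - <<'E'
from h import *
s,A=st(); print(s["tool_pos"],A.round(4),s["force"])
c=read_camera("wrist"); snap(c,"w1",None,1.4); o=-np.array(c["R"]).T@c["t"]; print(o,c["R"],c["dist"],c["fx"])
E
```

```text
[0.39527879 0.05919947 0.2325777 ] [[-1.0e+00  9.7e-03 -2.0e-04]
 [ 9.7e-03  1.0e+00  3.0e-04]
 [ 2.0e-04  3.0e-04 -1.0e+00]] [-0.16681366  0.33589461 -0.61873231]
[0.32580998 0.05974126 0.38374694] [[ 0.00972859  0.99995204  0.00112664]
 [ 0.96601352 -0.00968943  0.25830988]
 [ 0.25830841 -0.00142464 -0.96606145]] [-0.06946032  0.          0.          0.          0.        ] 354.6588106747633
```

View pics/w1.png

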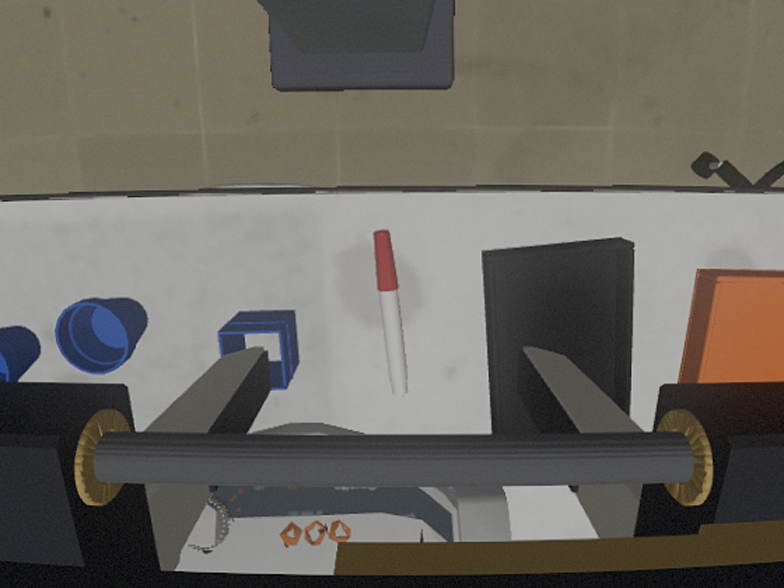

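The wrist view (784x588) shows the red marker from (381,232) to (399,394), the square cup's rim near (248,348), a round cup at (100,335) and the black tray's corners at (483,250) and (632,240).

```bash
cat >> h.py <<'E'
def rims(c,z=(0.045,0.062)):
    P=cloud(c); im=c["image"].astype(int); r,g,b=[im[:,:,i] for i in range(3)]
    m=(b>r+40)&(b>g+25)&(P[:,:,2]>z[0])&(P[:,:,2]<z[1])&(c["depth"]>0)
    m2=cv2.morphologyEx(m.astype(np.uint8),cv2.MORPH_CLOSE,np.ones((9,9)))
    n,l,s,ce=cv2.connectedComponentsWithStats(m2)
    for i in range(1,n):
        k=(l==i)&m
        if k.sum()<60: continue
        q=P[k]; zt=np.median(q[:,2]); ys,xs=np.nonzero(k)
        rect=cv2.minAreaRect(q[:,:2].astype(np.float32)); cc,rr=cv2.minEnclosingCircle(q[:,:2].astype(np.float32))
        print("px",(ce[i]*1.4).round(),"n",k.sum(),"z",q[:,2].max().round(3),"rect",np.round(rect[0],4),np.round(rect[1],4),round(rect[2],1),"circ",np.round(cc,4),round(rr,4))
E
python3 - <<'E'
from h import *
c=read_camera("wrist")
print(plane(c,np.array([[374,232],[390,232],[391,394],[407,392],[378,290],[397,290]])/1.4,.010).round(4))
print("tray",plane(c,np.array([[483,250],[632,240],[490,432]])/1.4,.028).round(4), plane(c,np.array([[696,270]])/1.4,.03))
P=cloud(c)
print([P[int(y/1.4),int(x/1.4)].round(4) for x,y in [(385,262),(391,320),(396,370),(440,300),(560,340)]])
rims(c)
print(sensors.read_state()["tool_pos"])
E
```

```text
[[0.374  0.0465 0.01  ]
 [0.374  0.0585 0.01  ]
 [0.5074 0.0583 0.01  ]
 [0.5057 0.0715 0.01  ]
 [0.419  0.0489 0.01  ]
 [0.4191 0.0636 0.01  ]]
tray [[0.3851 0.126  0.028 ]
 [0.3779 0.2357 0.028 ]
 [0.5331 0.138  0.028 ]] [[0.40001444 0.28708091 0.03      ]]
[array([0.3958, 0.0546, 0.0152]), array([0.4414, 0.0585, 0.0145]), array([0.4837, 0.0615, 0.0146]), array([0.4295, 0.0977, 0.0011]), array([0.4628, 0.1969, 0.0032])]
px [ 86. 341.] n 385 z 0.056 rect [ 0.4418 -0.1596] [0.0549 0.0551] 81.2 circ [ 0.4416 -0.1593] 0.0283
px [256. 348.] n 231 z 0.057 rect [ 0.4587 -0.0419] [0.0452 0.0462] 0.4 circ [ 0.4583 -0.0418] 0.0312
px [  5. 364.] n 110 z 0.055 rect [ 0.4631 -0.2331] [0.0306 0.0063] 5.2 circ [ 0.4633 -0.2359] 0.0154
[0.39493677 0.06115267 0.2325208 ]
```

Converted, 0.04 m / 0.75 = 0.0533, -0.0225 m / 0.75 = -0.03, -0.095 rad / 3.1416 = -0.0302.

Call:
creep_tool(deltas="0.05,-0.03,-0.0013,0.0533,0;0.05,-0.03,-0.0013,0.0533,0;0.05,0,0,0.0533,-0.0302;0.05,0,0,0.0533,0;0.05,0,0,0.0267,0;0.05,0,0,0,0;0.05,0,0,0,0", squeeze=20)

```text
t: 2.55
tool_pos: [0.44, 0.0598, 0.0531]
orientation: [0.149, -3.138, -0.0]
force: [0.4, -0.0, 0.6]
opening: 0.05
gripper_force: 0.0
```

```bash
python3 - <<'E'
from h import *
s,A=st(); print(s["tool_pos"],A.round(4),s["force"])
E
```

```text
[0.4399965  0.059762   0.05305572] [[-9.955e-01 -9.500e-02 -5.000e-04]
 [-9.500e-02  9.955e-01  1.000e-04]
 [ 5.000e-04  2.000e-04 -1.000e+00]] [ 0.38817535 -0.0231065   0.59286594]
```

Converted, 0.02 m / 0.75 = 0.0267, 0.015 m / 0.75 = 0.02.

Call:
creep_tool(deltas="0.05,0,0,0.0267,0;0.05,0,0,0.02,0;0.05,0,0,0,0;0.0,0,0,0,0;0.0,0,0,0,0;0.0,0,0,0,0;0.0,0,0,0,0;0.0,0,0,0,0", squeeze=20)

```text
t: 3.35
tool_pos: [0.4405, 0.0583, 0.0181]
orientation: [-0.146, 3.137, -0.0]
force: [0.1, 0.0, 5.0]
opening: 0.0145
gripper_force: 20.2
```

Call:
creep_tool(deltas="0.0,0,0,-0.04,0;0.0,0,0,-0.0533,0;0.0,0,0,0,0")

```text
t: 3.65
tool_pos: [0.444, 0.0583, 0.0931]
orientation: [-0.146, 3.129, -0.0]
force: [0.7, 0.6, -0.6]
opening: 0.0147
gripper_force: 20.0
```

Converted, 0.042 m / 0.75 = 0.056, 0.03 m / 0.75 = 0.04.

Call:
creep_tool(deltas="0.0,-0.0227,0.056,0,0;0.0,-0.0227,0.056,0,0;0.0,-0.0213,0.056,0,0;0.0,0,0,0.04,0;0.0,0,0,0.0267,0;0,0,0,0,0;0,0,0,0,0")

```text
t: 4.35
tool_pos: [0.4777, 0.1882, 0.0373]
orientation: [0.146, -3.137, 0.001]
force: [1.1, 0.0, 0.4]
opening: 0.0151
gripper_force: 20.0
```

Call:
creep_tool(deltas="0,0,0,0.0107,0;0,0,0,0.0053,0;0,0,0,0,0;0,0,0,0,0")

```text
t: 4.75
tool_pos: [0.4784, 0.1883, 0.0259]
orientation: [-0.146, 3.138, 0.0]
force: [-0.5, 0.3, -0.2]
opening: 0.0147
gripper_force: 20.0
```

Converted, -0.046 m / 0.75 = -0.0613, -0.04 m / 0.75 = -0.0533, 0.095 rad / 3.1416 = 0.0302.

Call:
creep_tool(deltas="0,0,0,0.0027,0;0.045,0,0,0,0;0.045,0,0,0,0;0.045,0,0,0,0;0.045,0,0,-0.0533,0;0.045,0,0,-0.0533,0;0.06,0,0,-0.0187,0.0302;0.08,0.0053,-0.0613,0,0;0.08,0.0053,-0.0613,0,0;0.08,0.0053,-0.0613,0,0;0.08,0.0053,-0.0613,0,0;0.08,0.0053,-0.0613,0,0;0.08,0,0,0,0;0.08,0,0,0,0")

```text
t: 6.15
tool_pos: [0.4578, -0.0424, 0.1178]
orientation: [0.008, 3.141, 0.0]
force: [-0.7, 0.2, 0.5]
opening: 0.08
gripper_force: 0.0
```

```bash
python3 - <<'E'
from h import *
s,A=st(); print(s["tool_pos"],A.round(4))
c=read_camera("wrist"); rims(c); snap(c,"w2",None,1.4)
E
```

```text
[ 0.45782245 -0.04241637  0.11780141] [[-1.e+00  5.e-03  4.e-04]
 [ 5.e-03  1.e+00  3.e-04]
 [-4.e-04  3.e-04 -1.e+00]]
px [137. 288.] n 869 z 0.056 rect [ 0.4418 -0.1594] [0.0551 0.055 ] 85.0 circ [ 0.4417 -0.1598] 0.0282
px [396. 324.] n 814 z 0.056 rect [ 0.4593 -0.0424] [0.0461 0.0454] 1.1 circ [ 0.4593 -0.0427] 0.0316
px [  1. 350.] n 68 z 0.055 rect [ 0.4748 -0.2346] [0.0057 0.0316] 68.0 circ [ 0.4738 -0.2371] 0.0159
```

View pics/w2.png

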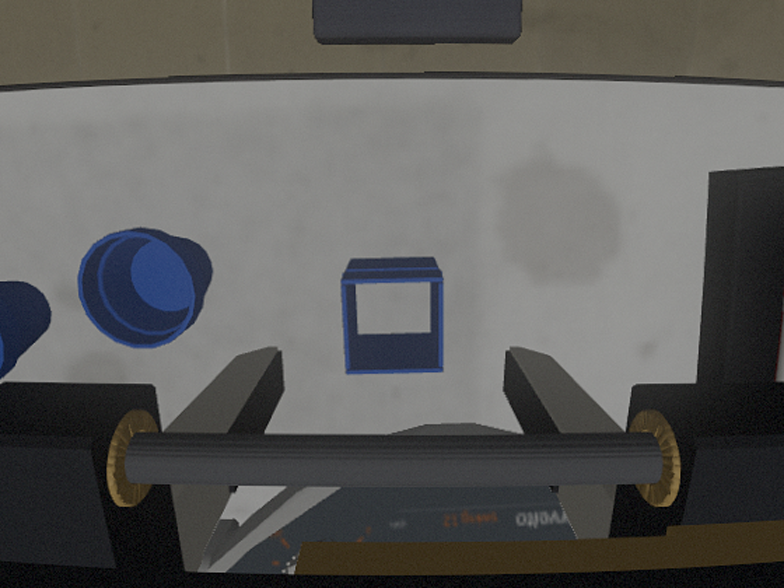

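The wrist view shows the square cup centred between the fingers at (394,320) and square to them, with the round cup at (138,288).

Converted, 0.04 m / 0.75 = 0.0533, 0.038 m / 0.75 = 0.0507.

Call:
creep_tool(deltas="0.08,0,0,0.0533,0;0.08,0,0,0.0507,0;0.08,0,0,0,0;0.0,0,0,0,0;0.0,0,0,0,0;0.0,0,0,0,0;0.0,0,0,0,0;0,0,0,0,0", squeeze=15)

```text
t: 7.0
tool_pos: [0.4587, -0.0417, 0.0408]
orientation: [0.003, 3.14, -0.001]
force: [-1.5, 1.4, 4.1]
opening: 0.0459
gripper_force: 15.0
```

Call:
creep_tool(deltas="0.0,0,0,-0.04,0;0.0,0,0,-0.06,0;0,0,0,-0.06,0;0,0,0.06,0,0;0,0,0.06,0,0;0,0,0.06,0,0;0,0,0.06,0,0;0,0,0.06,0,0;0,0,0.06,0,0;0,0,0.04,0,0;0,0,0,0,0;0,0,0,0,0")

```text
t: 8.2
tool_pos: [0.4581, 0.2586, 0.1596]
orientation: [-0.0, -3.141, 0.001]
force: [-0.1, -1.1, 0.0]
opening: 0.0461
gripper_force: 15.0
```

```bash
python3 - <<'E'
from h import *
s,A=st(); print(s["tool_pos"],A.round(4))
c=read_camera("wrist"); snap(c,"w3",None,1.4)
P=cloud(c); im=c["image"].astype(int); m=(im[:,:,0]>im[:,:,2]+70)&(im[:,:,0]>im[:,:,1]+40)&(P[:,:,2]>-.01)&(P[:,:,2]<.045)&(c["depth"]>0)&(P[:,:,0]<.55)
q=P[m]; print(q.min(0),q.max(0)); t=q[q[:,2]>.026]; print(cv2.minAreaRect(t[:,:2].astype(np.float32)),np.median(q[q[:,2]<.01],0))
E
```

```text
[0.45811717 0.25860457 0.15958565] [[-1.e+00  1.e-04 -3.e-04]
 [ 1.e-04  1.e+00 -6.e-04]
 [ 3.e-04 -6.e-04 -1.e+00]]
[0.40547646 0.17739359 0.00135923] [0.53204775 0.50974339 0.03122673]
((0.4625573754310608, 0.3671227991580963), (0.1299038827419281, 0.11207520961761475), 88.56111907958984) [0.4656181  0.37105902 0.00421522]
```

View pics/w3.png

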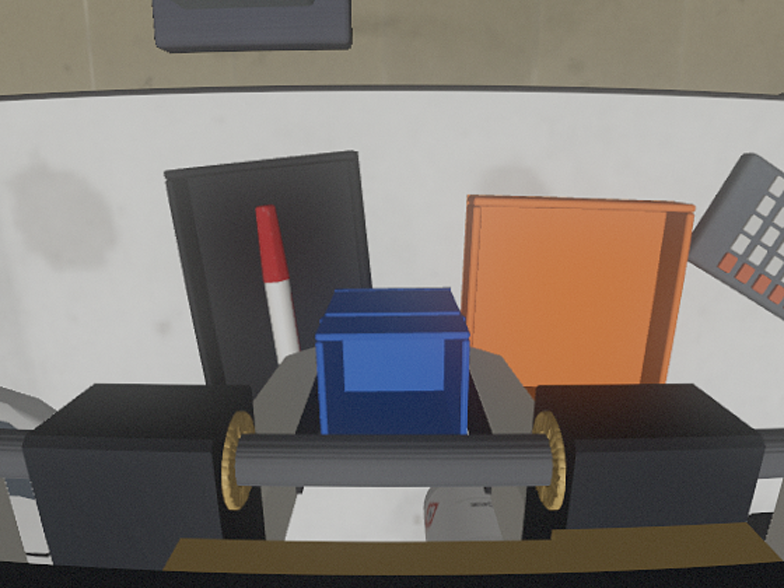

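The marker lies flat in the black tray, from (265,207) to (287,360). The square cup is held, the orange tray is clear at (575,290), and the calculator touches near (692,260).

Converted, 0.04 m / 0.75 = 0.0533, -0.003 m / 0.75 = -0.004.

Call:
creep_tool(deltas="0,-0.004,0.0533,0,0;0,-0.004,0.0533,0,0;0,-0.0027,0.0373,0,0;0,0,0,0.0533,0;0,0,0,0.0533,0;0,0,0,0.0373,0;0,0,0,0,0;0,0,0,0,0")

```text
t: 9.05
tool_pos: [0.467, 0.3652, 0.0522]
orientation: [-0.005, -3.141, 0.001]
force: [0.7, 0.7, -0.1]
opening: 0.0456
gripper_force: 15.0
```

Call:
creep_tool(deltas="0,0,0,0.0053,0;0,0,0,0.0027,0;0,0,0,0,0;0,0,0,0,0")

```text
t: 9.45
tool_pos: [0.4669, 0.3666, 0.0464]
orientation: [0.003, 3.141, 0.001]
force: [-0.1, -0.1, -0.3]
opening: 0.0458
gripper_force: 15.0
```

Converted, -0.048 m / 0.75 = -0.064, -0.04 m / 0.75 = -0.0533.

Call:
creep_tool(deltas="0.06,0,0,0.0013,0;0.06,0,0,0,0;0.06,0,0,0,0;0.06,0,0,-0.0533,0;0.06,0,0,-0.0533,0;0.06,0,0,-0.0533,0;0.08,0,-0.064,0,0;0.08,0,-0.064,0,0;0.08,0,-0.064,0,0;0.08,0,-0.064,0,0;0.08,0,-0.064,0,0;0.08,0,-0.064,0,0;0.08,0,-0.064,0,0;0.08,0,-0.064,0,0;0.08,0,-0.064,0,0;0.08,0,-0.064,0,0;0.08,0,-0.064,0,0;0.08,0,-0.064,0,0;0.08,0.0053,-0.064,0,0;0.08,0,0,0,0")

```text
t: 11.45
tool_pos: [0.4604, -0.2629, 0.1648]
orientation: [0.011, 3.141, -0.003]
force: [-0.8, 0.6, 0.1]
opening: 0.0801
gripper_force: 0.0
```

```bash
python3 - <<'E'
from h import *
c=read_camera("wrist"); s,A=st(); print(s["tool_pos"],A.round(4)); rims(c); rims(c,(.063,.075)); rims(c,(.045,.07));snap(c,"w4",None,1.4)
E
```

```text
[ 0.46074136 -0.26022803  0.16459014] [[-1.0e+00  6.1e-03 -2.0e-04]
 [ 6.1e-03  1.0e+00 -3.0e-04]
 [ 2.0e-04 -3.0e-04 -1.0e+00]]
px [581. 260.] n 656 z 0.056 rect [ 0.4418 -0.1601] [0.0546 0.0546] 29.1 circ [ 0.4418 -0.1596] 0.0281
px [402. 303.] n 564 z 0.056 rect [ 0.4656 -0.2587] [0.0545 0.0546] 63.3 circ [ 0.4656 -0.2586] 0.0279
px [165. 329.] n 897 z 0.062 rect [ 0.4731 -0.3836] [0.0549 0.0549] 1.4 circ [ 0.4728 -0.3839] 0.0282
px [581. 260.] n 656 z 0.056 rect [ 0.4418 -0.1601] [0.0546 0.0546] 29.1 circ [ 0.4418 -0.1596] 0.0281
px [402. 303.] n 564 z 0.056 rect [ 0.4656 -0.2587] [0.0545 0.0546] 63.3 circ [ 0.4656 -0.2586] 0.0279
px [165. 329.] n 897 z 0.062 rect [ 0.4731 -0.3836] [0.0549 0.0549] 1.4 circ [ 0.4728 -0.3839] 0.0282
```

View pics/w4.png

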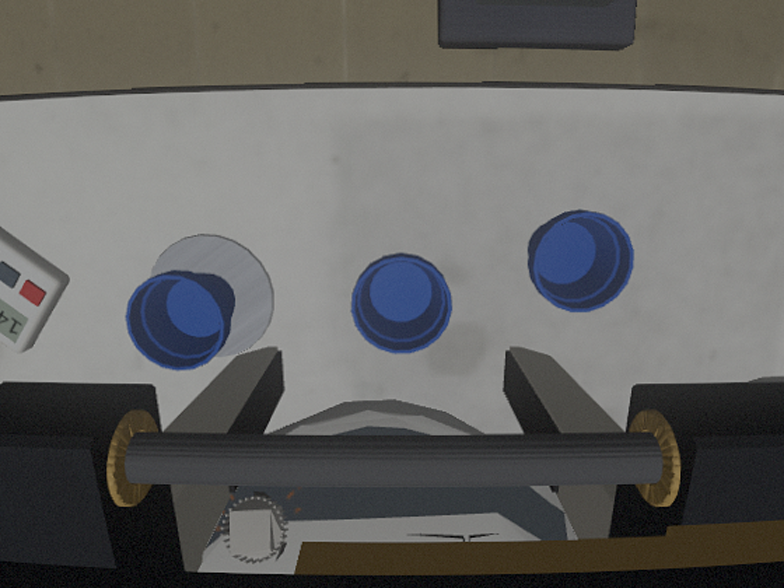

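The view shows the fingers above the near cup (401,303), with the stand cup at (178,318) and the other cup at (581,260). The timer is clear at far left.

Converted, 0.04 m / 0.75 = 0.0533, 0.0014 m / 0.75 = 0.0019.

Call:
creep_tool(deltas="0.08,-0.0067,0.0019,0.0533,0;0.08,0,0,0.0533,0;0.08,0,0,0.016,0;0.08,0,0,0,0;0.08,0,0,0,0;0.08,0,0,0,0", squeeze=15)

```text
t: 12.1
tool_pos: [0.468, -0.2569, 0.0752]
orientation: [0.002, 3.138, -0.003]
force: [0.2, 0.3, -0.2]
opening: 0.0801
gripper_force: 0.0
```

Converted, 0.013 m / 0.75 = 0.0173, 0.0015 m / 0.75 = 0.002.

Call:
creep_tool(deltas="0.08,0.002,-0.0013,0.0173,0;0.08,0,0,0.0133,0;0.08,0,0,0,0;0.08,0,0,0,0")

```text
t: 12.5
tool_pos: [0.4644, -0.2569, 0.0489]
orientation: [-0.003, -3.14, -0.001]
force: [0.6, -0.1, 0.6]
opening: 0.0798
gripper_force: 0.0
```

Call:
creep_tool(deltas="0,0,0,0,0;0,0,0,0,0;0,0,0,0,0;0,0,0,0,0;0,0,0,0,0")

```text
t: 13.0
tool_pos: [0.4652, -0.2573, 0.0499]
orientation: [0.003, 3.141, -0.001]
force: [0.6, -0.7, 2.0]
opening: 0.0547
gripper_force: 14.9
```

Call:
creep_tool(deltas="0,0,0,-0.04,0;0,0,0,-0.0533,0;0,0,0,0,0;0,0,0,0,0")

```text
t: 13.4
tool_pos: [0.4657, -0.2577, 0.1209]
orientation: [0.003, 3.139, -0.002]
force: [-0.4, -0.0, -0.2]
opening: 0.0548
gripper_force: 14.9
```

Call:
creep_tool(deltas="0,0,0,0,0")

```text
t: 13.5
tool_pos: [0.4643, -0.2567, 0.1185]
orientation: [-0.003, -3.14, -0.002]
force: [-0.7, 0.4, -0.9]
opening: 0.0549
gripper_force: 14.9
```

Converted, -0.032 m / 0.75 = -0.0427, -0.03 m / 0.75 = -0.04.

Call:
creep_tool(deltas="0,0,0,-0.0333,0;0,-0.0027,-0.04,0,0;0,-0.0027,-0.0427,0,0;0,-0.0027,-0.0427,0,0;0,-0.002,-0.0427,0,0;0,0,0,0,0;0,0,0,0,0;0,0,0,0,0")

```text
t: 14.3
tool_pos: [0.4717, -0.3819, 0.1433]
orientation: [-0.002, -3.14, -0.003]
force: [0.5, 0.4, -0.2]
opening: 0.0548
gripper_force: 14.9
```

```bash
python3 - <<'E'
from h import *
c=read_camera("wrist"); print(np.mean([sensors.read_state()["tool_pos"] for i in range(3)],0)); rims(c,(.13,.16)); rims(c,(.058,.063));snap(c,"w5",None,1.4)
E
```

```text
[ 0.47195598 -0.38182732  0.14368866]
px [394. 377.] n 3051 z 0.15 rect [ 0.4702 -0.3816] [0.0548 0.0522] 84.3 circ [ 0.4718 -0.3824] 0.0285
px [389. 281.] n 397 z 0.062 rect [ 0.4595 -0.3845] [0.0287 0.0546] 3.5 circ [ 0.4705 -0.3838] 0.0274
```

View pics/w5.png

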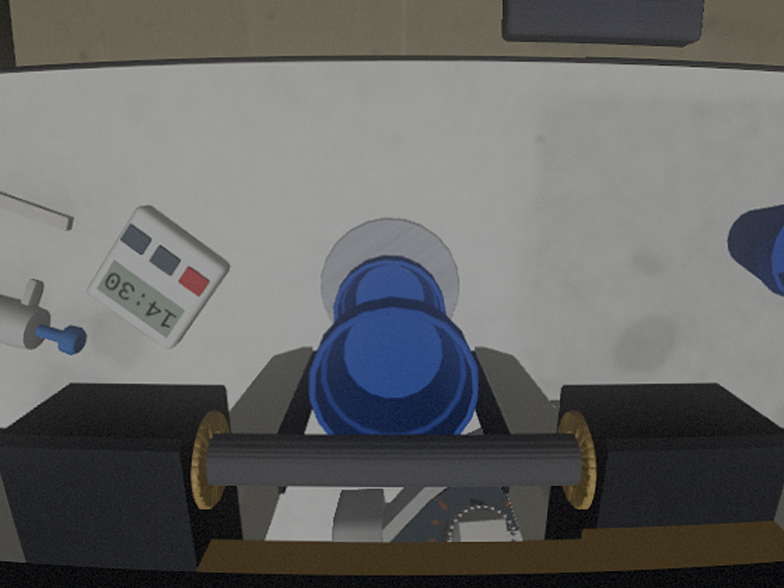

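The held cup at (393,370) is lined up with the stand cup behind it at (389,285), and only needs a 1–2 mm correction. The timer is clear.

Converted, 0.02 m / 0.75 = 0.0267, -0.0018 m / 0.75 = -0.0024.

Call:
creep_tool(deltas="0,-0.0013,-0.0024,0.0267,0;0,0,0,0.0267,0;0,0,0,0.02,0;0,0,0,0.0067,0;0,0,0,0,0;0,0,0,0,0")

```text
t: 14.95
tool_pos: [0.4736, -0.3851, 0.0855]
orientation: [0.002, 3.141, -0.001]
force: [-0.8, 0.1, -0.5]
opening: 0.0552
gripper_force: 14.9
```

Call:
creep_tool(deltas="0,0,0,0.004,0;0,0,0,0.0027,0;0,0,0,0,0;0,0,0,0,0")

```text
t: 15.35
tool_pos: [0.4733, -0.3845, 0.0809]
orientation: [0.003, 3.142, 0.001]
force: [-3.1, 5.7, 5.1]
opening: 0.0546
gripper_force: 14.9
```

Converted, 0.002 m / 0.75 = 0.0027, 0.0015 m / 0.75 = 0.002.

Call:
creep_tool(deltas="0,0.0007,0.002,0,0;0,0,0,0.0027,0;0,0,0,0,0")

```text
t: 15.65
tool_pos: [0.4729, -0.3839, 0.0791]
orientation: [0.003, 3.141, -0.001]
force: [-4.5, 3.0, 8.3]
opening: 0.0549
gripper_force: 14.8
```

Call:
creep_tool(deltas="0,0,0,0.002,0;0,0,0,0,0;0,0,0,0,0")

```text
t: 15.95
tool_pos: [0.4731, -0.3839, 0.0784]
orientation: [0.003, 3.141, -0.001]
force: [-7.7, 6.5, 14.5]
opening: 0.0545
gripper_force: 14.8
```

Converted, -0.04 m / 0.75 = -0.0533, 0.03 m / 0.75 = 0.04.

Call:
creep_tool(deltas="0.075,0,0,0,0;0.075,0,0,0,0;0.075,0,0,0,0;0.075,0,0,-0.0267,0;0.08,0,0,-0.0533,0;0.08,0,0.04,-0.0267,0;0.08,0,0.0533,0,0;0.08,0,0.0533,0,0;0.08,0,0,0,0;0.08,0,0,0,0")

```text
t: 16.95
tool_pos: [0.4731, -0.2729, 0.1562]
orientation: [0.0, 3.141, -0.001]
force: [0.7, 0.1, -0.3]
opening: 0.0797
gripper_force: 0.0
```

```bash
python3 - <<'E'
from h import *
c=read_camera("wrist"); print(sensors.read_state()["tool_pos"]); rims(c); rims(c,(.075,.095));rims(c,(.057,.063))
E
```

```text
[ 0.47306029 -0.27373327  0.15621145]
px [609. 239.] n 677 z 0.057 rect [ 0.4418 -0.1597] [0.0557 0.054 ] 89.7 circ [ 0.4419 -0.1598] 0.0281
px [186. 298.] n 1881 z 0.061 rect [ 0.4695 -0.3807] [0.0485 0.0489] 3.4 circ [ 0.4703 -0.3795] 0.027
px [166. 312.] n 789 z 0.086 rect [ 0.4723 -0.3832] [0.0545 0.0546] 89.1 circ [ 0.4729 -0.3827] 0.0282
px [206. 283.] n 304 z 0.062 rect [ 0.464  -0.3707] [0.0537 0.0244] 35.8 circ [ 0.4703 -0.3795] 0.027
```

```bash
cat >> h.py <<'E'
def tilt(c,ctr,z0):
    P=cloud(c); im=c["image"].astype(int)
    m=(c["depth"]>0)&(np.hypot(P[:,:,0]-ctr[0],P[:,:,1]-ctr[1])<.03)&(np.hypot(P[:,:,0]-ctr[0],P[:,:,1]-ctr[1])>.0245)&(abs(P[:,:,2]-z0)<.006)&(im[:,:,2]>im[:,:,0]+40)
    q=P[m]; a=np.arctan2(q[:,1]-ctr[1],q[:,0]-ctr[0]); k=((a+np.pi)//(np.pi/4)).astype(int)
    print("tops by octant",[np.percentile(q[k==i,2],85).round(4) if (k==i).sum()>3 else None for i in range(8)])
E
python3 - <<'E'
from h import *
c=read_camera("wrist"); tilt(c,(.4729,-.3830),.083); tilt(c,(.4418,-.1597),.055)
E
```

```text
tops by octant [np.float64(0.0837), np.float64(0.084), np.float64(0.0846), np.float64(0.0846), np.float64(0.0843), np.float64(0.0835), np.float64(0.0829), np.float64(0.083)]
tops by octant [np.float64(0.0547), np.float64(0.0547), np.float64(0.0549), np.float64(0.0548), np.float64(0.0547), np.float64(0.0548), np.float64(0.0547), np.float64(0.0551)]
```

Converted, 0.04 m / 0.75 = 0.0533, 0.03 m / 0.75 = 0.04.

Call:
creep_tool(deltas="0.08,0.0139,0.0507,0,0;0.08,0.0139,0.0507,0,0;0.08,0.014,0.0507,0,0;0.08,0,0,0.0533,0;0.08,0,0,0.04,0;0.08,0,0,0,0;0.08,0,0,0,0")

```text
t: 17.75
tool_pos: [0.4416, -0.1601, 0.0863]
orientation: [-0.005, -3.14, -0.001]
force: [0.1, -0.4, 0.1]
opening: 0.0803
gripper_force: 0.0
```

```bash
python3 - <<'E'
from h import *
c=read_camera("wrist"); s=sensors.read_state(); print(s["tool_pos"],s["orientation"]); rims(c)
E
```

```text
[ 0.44253843 -0.16050973  0.08743732] [ 4.58577903e-03  3.14072165e+00 -7.66910605e-04]
px [395. 345.] n 1142 z 0.056 rect [ 0.4419 -0.1599] [0.0551 0.0551] 25.6 circ [ 0.4421 -0.16  ] 0.028
```

Converted, 0.02 m / 0.75 = 0.0267, 0.016 m / 0.75 = 0.0213.

Call:
creep_tool(deltas="0.08,0,0,0.0267,0;0.08,0,0,0.0213,0;0.08,0,0,0,0;0,0,0,0,0;0,0,0,0,0;0,0,0,0,0;0,0,0,0,0;0,0,0,0,0")

```text
t: 18.6
tool_pos: [0.4427, -0.1599, 0.0513]
orientation: [0.003, 3.14, -0.001]
force: [-0.8, 0.2, 5.9]
opening: 0.0563
gripper_force: 15.0
```

Call:
creep_tool(deltas="0,0,0,-0.04,0;0,0,0,-0.0533,0;0,0,0,-0.0533,0;0,-0.0067,-0.0493,0,0;0,-0.0067,-0.0493,0,0;0,-0.0067,-0.0493,0,0;0,-0.0067,-0.0493,0,0;0,-0.0067,-0.0493,0,0;0,-0.0067,-0.0493,0,0;0,0,0,0,0;0,0,0,0,0;0,0,0,0,0")

```text
t: 19.8
tool_pos: [0.4713, -0.3805, 0.1599]
orientation: [-0.002, -3.141, -0.001]
force: [1.2, -0.2, 0.4]
opening: 0.0566
gripper_force: 15.0
```

```bash
python3 - <<'E'
from h import *
c=read_camera("wrist"); print(sensors.read_state()["tool_pos"]); rims(c,(.15,.175)); rims(c,(.079,.087));snap(c,"w6",None,1.4)
E
```

```text
[ 0.47141887 -0.38037172  0.1600954 ]
px [394. 370.] n 1979 z 0.165 rect [ 0.4692 -0.3802] [0.0554 0.0534] 84.8 circ [ 0.4709 -0.3814] 0.0288
px [386. 281.] n 388 z 0.085 rect [ 0.4578 -0.3848] [0.0248 0.0542] 6.1 circ [ 0.4689 -0.3836] 0.0272
```

View pics/w6.png

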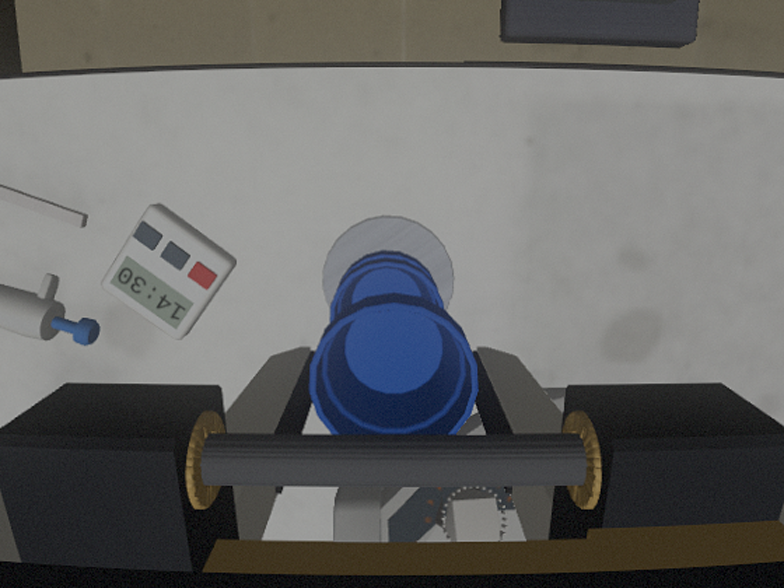

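The held cup at (393,370) sits over the nested pair, about 2.5 mm too far in +y and 1.5 mm short in x.

Converted, 0.02 m / 0.75 = 0.0267, -0.0025 m / 0.75 = -0.0033.

Call:
creep_tool(deltas="0,-0.002,-0.0033,0.0267,0;0,0,0,0.0267,0;0,0,0,0.016,0;0,0,0,0,0;0,0,0,0,0")

```text
t: 20.35
tool_pos: [0.473, -0.3834, 0.1086]
orientation: [-0.002, -3.141, -0.0]
force: [-1.0, 2.2, -0.6]
opening: 0.0561
gripper_force: 15.0
```

Call:
creep_tool(deltas="0,0,0,0.004,0;0,0,0,0.0027,0;0,0,0,0,0;0,0,0,0,0")

```text
t: 20.75
tool_pos: [0.4736, -0.3846, 0.1043]
orientation: [0.003, 3.14, -0.002]
force: [-0.3, 1.0, 5.9]
opening: 0.0566
gripper_force: 15.0
```

Converted, 0.002 m / 0.75 = 0.0027, 0.0005 m / 0.75 = 0.0007.

Call:
creep_tool(deltas="0,0,0.0007,0.0027,0;0,0,0,0,0;0,0,0,0,0")

```text
t: 21.05
tool_pos: [0.474, -0.3846, 0.1034]
orientation: [0.003, 3.139, -0.004]
force: [-0.5, 1.0, 10.5]
opening: 0.0565
gripper_force: 15.0
```

Call:
creep_tool(deltas="0,0,0,0.002,0;0,0,0,0,0;0,0,0,0,0")

```text
t: 21.35
tool_pos: [0.4743, -0.3848, 0.1029]
orientation: [0.003, 3.138, -0.005]
force: [-2.2, 2.9, 16.5]
opening: 0.056
gripper_force: 15.0
```

Call:
creep_tool(deltas="0,0,0,0.0013,0;0,0,0,0,0;0,0,0,0,0")

```text
t: 21.65
tool_pos: [0.4744, -0.3847, 0.1024]
orientation: [0.003, 3.138, -0.005]
force: [-3.2, 4.2, 19.6]
opening: 0.0561
gripper_force: 15.0
```

Converted, -0.04 m / 0.75 = -0.0533, 0.03 m / 0.75 = 0.04.

Call:
creep_tool(deltas="0.075,0,0,0,0;0.075,0,0,0,0;0.075,0,0,0,0;0.08,0,0,-0.0267,0;0.08,0,0,-0.0533,0;0.08,0,0.04,-0.0133,0;0.08,0,0.0533,0,0;0.08,0,0.0533,0,0;0.08,0,0,0,0;0.08,0,0,0,0")

```text
t: 22.65
tool_pos: [0.473, -0.2727, 0.1683]
orientation: [-0.0, -3.141, 0.0]
force: [0.3, -0.1, -0.3]
opening: 0.0805
gripper_force: 0.0
```

```bash
python3 - <<'E'
from h import *
c=read_camera("wrist"); print(sensors.read_state()["tool_pos"]); rims(c,(.095,.115)); tilt(c,(.473,-.3835),.105);snap(c,"w7",None,1.4)
E
```

```text
[ 0.47304322 -0.27361003  0.16842449]
px [148. 318.] n 863 z 0.109 rect [ 0.4733 -0.3841] [0.0549 0.0556] 17.1 circ [ 0.4736 -0.3841] 0.0284
tops by octant [np.float64(0.1068), np.float64(0.1068), np.float64(0.1067), np.float64(0.1069), np.float64(0.1064), np.float64(0.1064), np.float64(0.1065), np.float64(0.1066)]
```

View pics/w7.png

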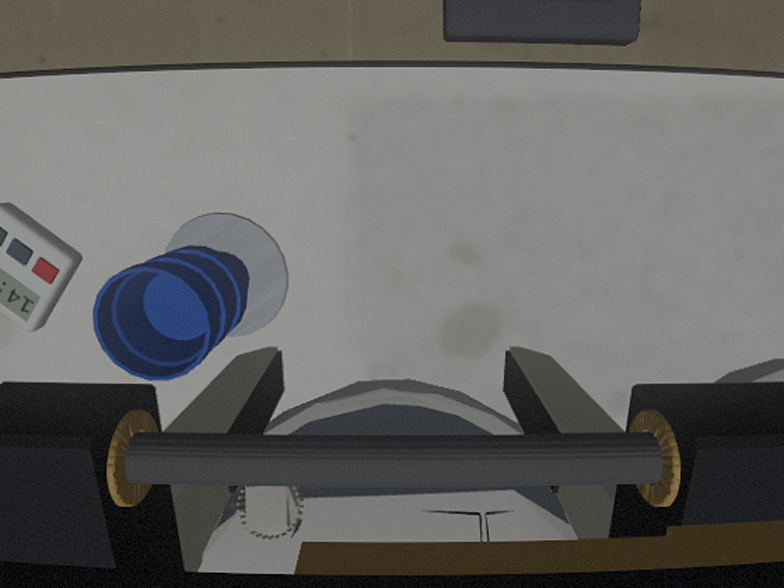

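The three cups are nested and level at (150,318), with the rim within 2 mm of the expected height. Next I check the trays and bystanders.

```bash
python3 - <<'E'
from h import *
c=read_camera("top"); P=cloud(c); im=c["image"].astype(int); r,g,b=[im[:,:,i] for i in range(3)]
m=(b>r+40)&(b>g+25); m[:, :170]=0; m[:,215:]=0; m[:200]=0;m[260:]=0
q=P[m]; q=q[q[:,2]<.1]; print("sq",q[q[:,2]>.045].mean(0),np.percentile(q[:,2],95))
snap(c,"top2",(120,150,450,260),2.4)
E
```

```text
sq [0.46276932 0.34467391 0.05510816] 0.054228659245834115
```

View pics/top2.png

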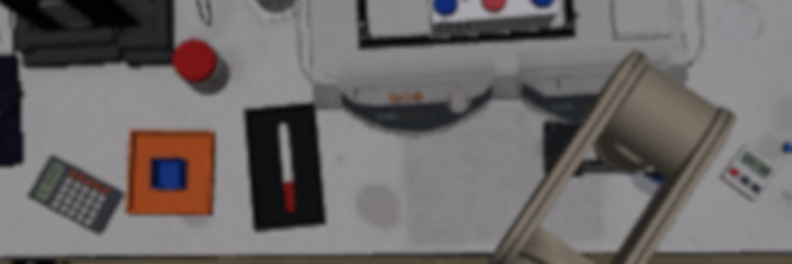

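The square cup stands in the middle of the orange tray (170,173) and the marker lies in the black tray (287,167). The calculator, jar and timer have not moved. I'm handing in the job.

```bash
python3 -c "
from plant import robot; print(robot.close_job())"
```

```text
the job is handed in; nothing more can be done
None
```

The job is handed in at about 23 s: both round cups are nested level on the stand (top rim reads about 2 mm high, within the 5 mm limit), the square cup stands in the orange tray, the marker lies in the black tray, everything is released, and the jar, timer and calculator look undisturbed; no verdict was returned.

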